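# Unlatch the safety-test enclosure and hold its cover open

## Robot

A 7-joint arm with a two-finger parallel gripper is mounted at the origin on the work surface. World frame = base frame: x ahead of the robot, y to its left, z up, the work surface at z = 0. Lengths are in m, angles in rad, forces in N, time in s.
With the tool pointing down it reaches from about 0.4 to 0.85 m from the base axis. Payload 4.5 kg.
Tool frame: the origin (TCP) lies midway between the tips of the shut fingers; the grasp point (between the pads) lies 19 mm behind it; y points along the fingers, z is the direction in which the jaws open and shut, and the axes are right-handed (so a half turn about y gives the same grasp; the last joint's range is limited). The gripper opens to 88 mm and grips with 3 to 60 N. Pads are 18 mm wide; open, the fingers measure 123 mm over their backs; the gripper's body (75 mm by 187 mm) begins 45 mm behind the grasp point.
Start: joints at [1.186, 0.689, -0.195, 1.565, 0.157, 0.902, -0.215], TCP at [0.254, -0.571, 0.217] pointing down, gripper open.
Joint ranges: [-3.01, 3.01], [-0.46, 2.08], [-1.47, 1.51], [0.13, 2.56], [-1, 4.14], [0.04, 2.09], [-2.66, 2.66]. Speed limits (rad/s): [2.57, 2.57, 3.14, 3.14, 3.14, 3.14, 3.14].

## Interface

Orientations are given as a unit quaternion [x, y, z, w].
In Python, from plant import r, snapshot, get_calibration, job, boxes_of gives the robot as it stands. The module is installed in compiled form; this text tells all that it offers.
- The arm moves only by the shell command python3 -m handwheel 'ROWS' [OPENING] [FORCE]. ROWS is JSON, a list that holds one entry, the list of rows, each a list of 6 numbers: the shift along the tool's x, y, z as a fraction of full scale, then the turn, a rotation vector about the tool's x, y, z as a fraction of full scale. In form: [[[x, y, z, wx, wy, wz], ...]]. A call has 1 to 12 rows; each row is the pose to reach, as a shift and turn from the pose commanded when the call began, along the tool's axes at that moment, turning the shorter way round; what a row does not reach only later rows make up. Full scale, the value 1, is 100 cm for a shift and 180 degrees for a turn. A row lasts 1/12 s, in which the tool goes at most 41.7 mm and 7.16 degrees, less where a joint would pass 70% of its speed; a pose out of reach is approached as far as the arm can. A call with a number of a shift or a turn outside -1 to 1 is refused whole. A call with a gripper value outside its range is refused whole. OPENING is the opening, from -1 (shut) to 1 (fully open), set as the call begins (- or left out, the last holds). The fingers move at their own pace and stop on an object; FORCE is the grip in N (left out, the last holds). Time passes only in rows, so rows that repeat a pose let the fingers close. It gives the time, the measured TCP pose, the force and the opening at its end, in the units of the state.
- r.get_state(): the state, without advancing time (a new reading comes with each control period).
- snapshot(name): name is "scene" or "top"; returns the picture (400x640x3 uint8, red, green, blue); there is no depth.
- get_calibration(name): a dict with "fx", "fy", "cx", "cy" (pixels), "k1" (the pictures are not rectified: a ray, as slopes to the right and down, at radius r is drawn at 1 + k1 r^2 times it, then the intrinsics apply), "T" (4x4, takes a point from camera to world coordinates). Camera axes: x right, y down, z forward; pixel columns grow to the right and rows downward; lengths in m; the calibration is good to about 2 mm. A picture is of the moment at which its call begins. get_calibration takes no time and is no camera call.
- job.finish_job(): hands the job in, once; it reports no verdict.
Trained networks look in the newest picture that a camera, given by its name, has taken for a name from the list of things; names that differ only in an ending like _2 or _b are one class to them, and where a whole thing is asked for, a point or a joint stands for the part that bears it (a point fixed in the world has none). Each returns a list of dicts, best first, with "confidence" (0 to 1); they miss things now and then, are a little off and sometimes report something else, mostly with a low value. They report only what shows in the picture. A call takes as long as a camera call.
- boxes_of(thing, camera): "bbox" ([left, top, right, bottom] in pixels, round what is visible of it).
The state is a dict: "clock": time; "q": joint angles; "qd": joint speeds; "joint_torque": joint torques, N m; "tool_pos": TCP position; "eef_rot": TCP orientation; "contact_force": force on the tool from outside, world axes, zero at the start; "moment": the same for the moment, N m; "opening": opening from 0.0 (shut) to 1.0 (fully open).
Only numpy, scipy, OpenCV 4.12 (cv2) and the standard library are available. Lean on these libraries where they do the work, as an engineer would, in place of code of your own. Each camera call takes 0.05 s, during which the arm holds its last target. There are 200 camera calls.

## Task

Open the clear cover of the safety-test enclosure for me: turn the latch knob on its front deck clockwise as far as it goes and let go, so that it springs back and the cover pops up. Then lift the cover by its black pull handle to about 50 degrees, give or take 6, without letting it drop, and keep it there so that I can reach in for the headbox: it would fall shut, so you finish with the handle still held in the gripper. Leave the headbox, the orange meter and the mouse where they are.

Things in the scene. Friction and masses are not known exactly. Their poses are not given: they have to be found in the camera images.
- enclosure: Fixed light-grey steel test enclosure, 326 (its x) by 320 (its y) by 110 mm high. Origin: centre of its underside, on the bench; x points from its front deck (robot side) to the hinges at the back, z up. The front 105 mm is a flat deck at 110 mm height with the latch knob; behind it an open tub (floor 27 mm above the bench) under the clear hinged cover, shut and latched at the start.
- release (a joint): Latch knob angle (rad): 0 at rest, growing clockwise seen from above to a hard stop at 1.2. A spring returns it to 0 when let go (0.05 N m at rest, 0.18 at the stop). A 40 mm steel pawl under the knob turns with it: at 0 it points to the back, over the cover's tongue, and locks the cover; from about 0.5 it is clear, spring plungers lift the cover to about 0.07 rad, and the pawl returns under it.
- release_knob (a point): Black bar grip of the latch knob, 42 mm long (its y), 14 mm thick (its x), 30 mm high. Origin: middle of the bar, on the vertical turning axis, 145 mm above the bench, at enclosure x -112, y -95 mm; at rest its axes are parallel to the enclosure's. Below it a stem and the pawl, over the deck. The shut cover's front edge is 52 mm behind the axis, its top 117 mm above the bench.
- cover (a joint): Opening angle of the cover (rad): 0 shut, 0.87 is 50 degrees, stop at 1.9. Mass of cover with pull 0.47 to 0.68 kg; it falls shut from any angle below about 1.4. Plungers hold it at about 0.07 once unlatched.
- cover_pull (a point): Black bow handle on the cover near its front edge: round bar, 12 mm diameter, 110 mm long along its y (parallel to the hinge), on a post at each end. Origin: middle of the bar, 45 mm above the cover's upper face, 22 mm behind its front edge; with the cover shut 162 mm above the bench at enclosure x -38, y +30 mm. It turns with the cover.
- cover_hinge (a point): Point on the cover's hinge line at the back of the enclosure, mid width, 111 mm above the bench (enclosure x +155, y 0); the line runs along the enclosure's y. The cover is a clear panel in an aluminium frame, 215 mm from hinge to front edge, 316 wide, 6 thick. With the cover shut the pull's bar lies 193 mm in front of and 51 mm above the hinge line.
- headbox: White plastic electrode headbox with rows of sockets, 88 by 128 by 34 mm, 0.3 kg, lying loose on the mat inside the enclosure under the cover. Origin: centre of its underside. Leave alone.
- meter: Orange handheld meter, 170 by 82 by 36 mm (dial to 48 mm), lying loose on the bench beside the enclosure. Origin: centre of its underside. Leave alone.
- mouse: Black computer mouse, 104 by 60 by 32 mm, loose on the bench on the enclosure's other side. Origin: centre of its underside. Leave alone.

How it is judged:
On the way, in this order (a step that is already met when the one before it is completed fails the run):
1. the latch knob is turned clockwise to its stop (value of joint release above 1.05 rad), for 0.1 s.
2. the knob is let go and has sprung back, and the cover has popped up (value of joint release below 0.15 rad and contact force between knob_bar and the fingers below 0.2 N and value of joint cover above 0.04 rad), for 0.2 s.
At the end, for the whole second after the job is handed in: The cover stands still at 50 degrees (44 to 56), carried by the fingers on its pull handle (at least 1.5 N between them); the latch knob is back at rest (within 0.15 rad); headbox, meter and mouse are within 20 mm of where they were (value of joint cover between 0.768 and 0.977 rad and velocity of joint cover between -0.06 and 0.06 rad/s and contact force between pull_bar and the fingers above 1.5 N and value of joint release below 0.15 rad and distance of each of headbox, meter, mouse from where it was at the start of the episode below 0.02 m); the arm keeps its last pose, push and grip.
It fails at once if the cover is dropped (falls faster than 1.5 rad/s) (velocity of joint cover below -1.5 rad/s).
It fails at once if the headbox is disturbed (moved over 20 mm) (distance of headbox from where it was at the start of the episode above 0.02 m).
It fails at once if the meter is disturbed (moved over 20 mm) (distance of meter from where it was at the start of the episode above 0.02 m).
It fails at once if the mouse is disturbed (moved over 20 mm) (distance of mouse from where it was at the start of the episode above 0.02 m).
It also fails if it takes over 51 s, if anything falls off the work surface, if the arm or the gripper's body presses on something with over 40 N, if the wrist force passes 120 N, or if a joint passes its speed limit or range.

## Working session

There is one attempt and no reset: what is moved stays moved. The work goes in short steps, Python scripts to look and compute and a shell command to move; the robot and the scene stay as the last step left them, time stands still between calls to the robot, and variables do not carry over. Pictures are saved under pics/ and viewed, about 8 in all and at most 12, crops included, and the job is handed in when it is done.

```bash
mkdir -p pics; python3 - <<'E'
from plant import r, snapshot, get_calibration, job, boxes_of
import cv2, numpy as np
for c in ("scene","top"):
    im=snapshot(c); cv2.imwrite(f"pics/{c}0.png",im[:,:,::-1])
    k=get_calibration(c); print(c,{a:(np.round(v,4).tolist()) for a,v in k.items()})
    for t in ("enclosure","release_knob","cover_pull","cover","headbox","meter","mouse"):
        print(t,[(np.round(b["bbox"],1).tolist(),round(b["confidence"],2)) for b in boxes_of(t,c)][:2])
s=r.get_state(); print(s)
E
```

```text
scene {'fx': 438.8728, 'fy': 438.8728, 'cx': 319.8683, 'cy': 199.8093, 'k1': -0.1233, 'T': [[-0.1785, 0.6062, -0.775, 1.5268], [0.9837, 0.0939, -0.1532, 0.253], [-0.0201, -0.7898, -0.6131, 0.8273], [0.0, 0.0, 0.0, 1.0]]}
enclosure [([239.3, 156.0, 368.3, 267.5], 0.7), ([390.1, 199.0, 421.2, 226.3], 0.41)]
release_knob [([253.9, 158.0, 272.0, 179.1], 0.7)]
cover_pull [([240.5, 167.5, 366.0, 234.7], 0.97)]
cover [([238.1, 162.7, 365.6, 237.4], 0.77)]
headbox [([241.1, 167.2, 369.3, 236.1], 0.38)]
meter [([166.8, 208.0, 219.4, 261.7], 0.62), ([238.6, 163.1, 367.7, 236.8], 0.6)]
mouse [([390.3, 200.1, 422.9, 225.0], 0.77), ([238.7, 164.0, 368.0, 236.4], 0.37)]
top {'fx': 495.5461, 'fy': 495.5461, 'cx': 312.8906, 'cy': 197.0618, 'k1': 0.0234, 'T': [[-0.0035, -0.9976, 0.0695, 0.5048], [-0.9998, 0.0021, -0.0206, 0.0679], [0.0204, -0.0696, -0.9974, 1.3762], [0.0, 0.0, 0.0, 1.0]]}
enclosure [([248.8, 117.9, 405.7, 279.4], 0.69), ([410.3, 126.1, 443.2, 188.4], 0.44)]
release_knob [([364.6, 218.3, 383.9, 234.3], 0.76)]
cover_pull [([247.3, 119.9, 389.0, 235.6], 0.73)]
cover [([244.0, 122.7, 394.9, 238.6], 0.76)]
headbox []
meter [([410.4, 127.1, 443.3, 190.7], 0.71)]
mouse [([201.4, 210.4, 230.0, 247.5], 0.73), ([409.9, 126.7, 442.0, 188.0], 0.56)]
{'clock': 0.8, 'q': array([ 1.18578263,  0.68908794, -0.19461432,  1.56533086,  0.1573042 ,
        0.90253807, -0.21508334]), 'qd': array([ 0.00195943,  0.00053083, -0.00135104, -0.00116954, -0.00036544,
        0.00079745, -0.00086413]), 'joint_torque': array([-4.53909743e-04, -5.27452147e+01, -1.26652971e+00, -1.53740430e+01,
       -5.18221885e-02, -7.38722447e-04,  4.26695146e-05]), 'tool_pos': array([ 0.25419781, -0.57096698,  0.21674236]), 'eef_rot': array([ 0.1470093 , -0.69164855,  0.69166235, -0.14701611]), 'contact_force': array([-1.51280343,  0.38525764,  1.1555376 ]), 'moment': array([ 0.03618676, -0.01638563,  0.00451665]), 'opening': 1.0005056899550724}
```

```bash
python3 - <<'E'
import cv2
a=cv2.imread("pics/top0.png")[90:300,180:460]; b=cv2.imread("pics/scene0.png")[130:290,150:440]
cv2.imwrite("pics/a.png",cv2.resize(a,None,fx=2.85,fy=2.85,interpolation=cv2.INTER_CUBIC))
cv2.imwrite("pics/b.png",cv2.resize(b,None,fx=2.75,fy=2.75,interpolation=cv2.INTER_CUBIC))
E
```

```text
(no output)
```

View pics/a.png

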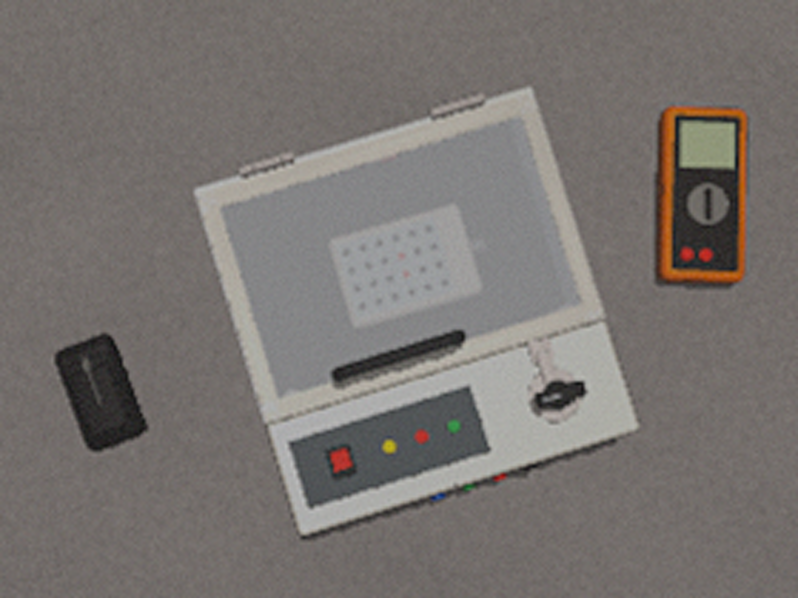

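View pics/b.png

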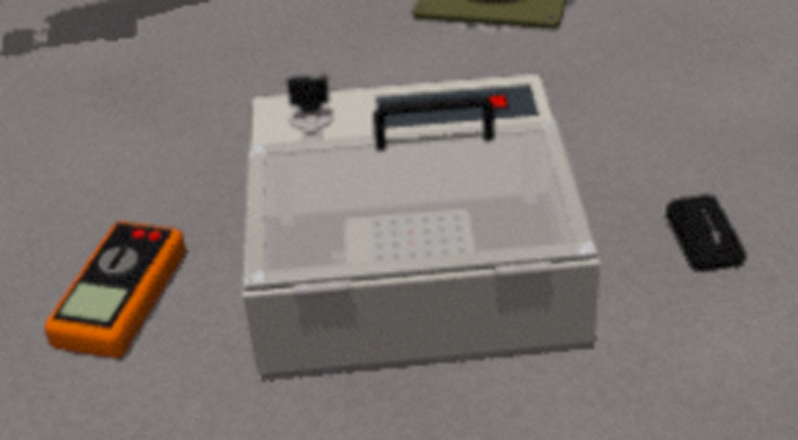

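The top view shows the knob at about crop (559,396), the pull bar from (335,375) to (463,338), and the deck's front corners at (303,533) and (638,428). The scene view agrees: knob at (308,92), pull from (378,110) to (490,103). Next I'll fit the enclosure pose to these points.

```bash
cat > h.py <<'E'
import numpy as np
from scipy.spatial.transform import Rotation as R
from scipy.optimize import least_squares
from plant import r, snapshot, get_calibration, job, boxes_of
def proj(P,c):
    k=get_calibration(c); T=np.array(k["T"]); p=(np.asarray(P)-T[:3,3])@T[:3,:3]
    s=p[:,:2]/p[:,2:]; s=s*(1+k["k1"]*(s**2).sum(1,keepdims=True))
    return s*[k["fx"],k["fy"]]+[k["cx"],k["cy"]]
def enc(v,P): 
    return R.from_euler("z",v[2]).apply(np.atleast_2d(P))+[v[0],v[1],0]
def delta(pos,rot):
    "shift (fractions) and turn (fractions) from the present measured pose"
    s=r.get_state(); A=R.from_quat(s["eef_rot"])
    return np.round(A.inv().apply(np.asarray(pos)-s["tool_pos"]),4), np.round((A.inv()*rot).as_rotvec()/np.pi,4)
def down(zang):
    "tool y down, tool z (jaw axis) horizontal at world angle zang"
    z=np.array([np.cos(zang),np.sin(zang),0]); y=np.array([0,0,-1.]); x=np.cross(y,z)
    return R.from_matrix(np.c_[x,y,z])
E
python3 - <<'E'
from h import *
top=[(-.163,.160,.110,303,533),(-.163,-.160,.110,638,428),(-.038,.03,.165,399,357),(-.112,-.095,.158,558,396)]
sc=[(-.112,-.095,.145,308,93),(-.038,.03,.162,433,107),(.163,-.16,0,263,377),(.163,.16,0,592,346)]
top=np.array(top);sc=np.array(sc)
pt=(top[:,3:]+.5)/2.85-.5+[180,90]; ps=(sc[:,3:]+.5)/2.75-.5+[150,130]
f=lambda v: np.r_[(proj(enc(v,top[:,:3]),"top")-pt).ravel(),(proj(enc(v,sc[:,:3]),"scene")-ps).ravel()]
o=least_squares(f,[.6,.05,.3],loss="soft_l1"); v=o.x
print(v,np.round(f(v).reshape(-1,2),1).tolist())
np.save("v.npy",v)
K=enc(v,[-.112,-.095,.145])[0];P=enc(v,[-.038,.03,.162])[0];H=enc(v,[.155,0,.111])[0]
print("knob",K,"pull",P,"hinge",H)
A=R.from_quat(r.get_state()["eef_rot"]); print(np.round(A.as_matrix(),3).tolist())
# approach above knob, jaws along enclosure x
for k in (0,np.pi): print(delta([K[0],K[1],.217],down(v[2]+k)))
E
```

```text
[0.59159983 0.00928293 0.29903484] [[-1.4, 1.1], [0.9, 0.0], [-0.1, -0.4], [1.5, -0.4], [0.3, -2.0], [0.3, -1.7], [-1.0, 1.3], [1.2, 0.5]]
knob [ 0.51255706 -0.11449607  0.145     ] pull [0.54644828 0.02675684 0.162     ] hinge [0.73972113 0.05494562 0.111     ]
[[-0.914, 0.0, 0.407], [-0.407, -0.0, -0.914], [-0.0, -1.0, 0.0]]
(array([-4.217e-01, -3.000e-04, -3.119e-01]), array([-0.    , -0.4619,  0.    ]))
(array([-4.217e-01, -3.000e-04, -3.119e-01]), array([-0.    ,  0.5381, -0.    ]))
```

```bash
python3 -m handwheel '[[[-0.4217,0,-0.3119,0,-0.462,0],[-0.4217,0,-0.3119,0,-0.462,0],[-0.4217,0,-0.3119,0,-0.462,0],[-0.4217,0,-0.3119,0,-0.462,0],[-0.4217,0,-0.3119,0,-0.462,0],[-0.4217,0,-0.3119,0,-0.462,0],[-0.4217,0,-0.3119,0,-0.462,0],[-0.4217,0,-0.3119,0,-0.462,0],[-0.4217,0,-0.3119,0,-0.462,0],[-0.4217,0,-0.3119,0,-0.462,0],[-0.4217,0,-0.3119,0,-0.462,0],[-0.4217,0,-0.3119,0,-0.462,0]]]' 1
python3 -m handwheel '[[[0,0,0,0,0,0],[0,0,0,0,0,0]]]'
python3 - <<'E'
from h import *
import cv2
v=np.load("v.npy");K=enc(v,[-.112,-.095,.145])[0]
print(delta([K[0],K[1],.131],down(v[2]))); print(r.get_state()["q"],r.get_state()["clock"])
im=snapshot("scene"); cv2.imwrite("pics/c.png",cv2.resize(im[100:260,200:420,::-1],None,fx=3.6,fy=3.6,interpolation=cv2.INTER_CUBIC))
E
```

```text
clock: 1.8
tool_pos: [0.5013, -0.1343, 0.217]
eef_rot: [0.57, -0.418, 0.419, -0.57]
contact_force: [0.3, -0.3, 0.3]
opening: 1.0
clock: 1.97
tool_pos: [0.5019, -0.1329, 0.217]
eef_rot: [-0.569, 0.418, -0.418, 0.571]
contact_force: [-1.1, -0.3, 0.2]
opening: 0.998
(array([-0.0143,  0.0861,  0.0155]), array([-0.0006,  0.0018, -0.0002]))
[ 0.52986451  0.59718898 -0.57787711  1.87089433  0.43989859  0.80138998
  0.02406194] 1.9667
```

View pics/c.png

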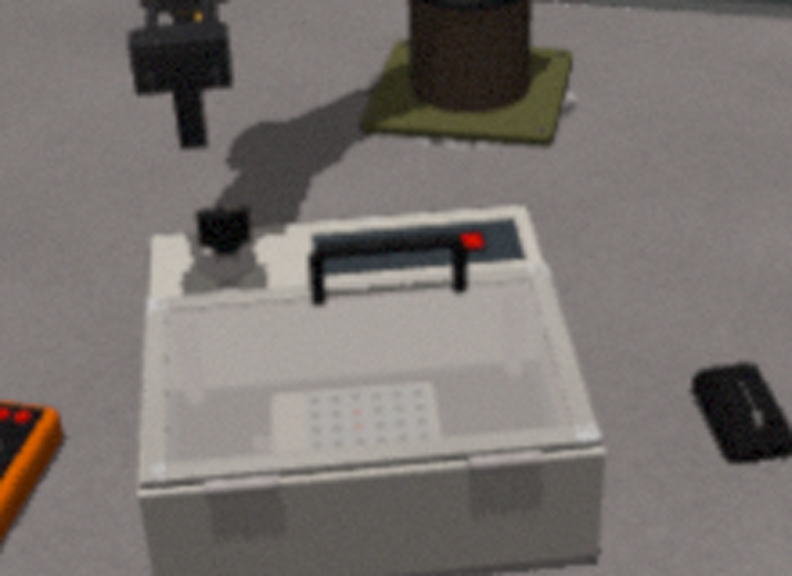

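```bash
python3 - <<'E'
from h import *
s=r.get_state(); A=R.from_quat(s["eef_rot"]).as_matrix(); v=np.load("v.npy")
for d in (.053,-.053): print((proj([s["tool_pos"]+d*A[:,2]],"scene")-[200,100])*3.6)
print((proj(enc(v,[[-.112,-.095,.145]]),"scene")-[200,100])*3.6)
E
```

```text
[[192.7513294  168.42113055]]
[[192.92575013 101.68894357]]
[[223.18497742 221.23178936]]
```

```bash
python3 -m handwheel '[[[-0.0143,0,0.017,0,0.0018,0],[-0.0143,0.02,0.017,0,0.0018,0],[-0.0143,0.04,0.017,0,0.0018,0],[-0.0143,0.06,0.017,0,0.0018,0],[-0.0143,0.075,0.017,0,0.0018,0],[-0.0143,0.084,0.017,0,0.0018,0],[-0.0143,0.084,0.017,0,0.0018,0],[-0.0143,0.084,0.017,0,0.0018,0]]]' 1
python3 -m handwheel '[[[0,0,0,0,0,0],[0,0,0,0,0,0],[0,0,0,0,0,0],[0,0,0,0,0,0],[0,0,0,0,0,0],[0,0,0,0,0,0],[0,0,0,0,0,0],[0,0,0,0,0,0],[0,0,0,0,0,0],[0,0,0,0,0,0]]]' -1 15
python3 - <<'E'
from h import *
v=np.load("v.npy");K=enc(v,[-.112,-.095,.145])[0]
print(delta([K[0],K[1],.131],down(v[2]))); print(r.get_state())
E
```

```text
clock: 2.68
tool_pos: [0.5122, -0.1184, 0.1328]
eef_rot: [0.568, -0.422, 0.422, -0.567]
contact_force: [0.5, -0.1, -0.1]
opening: 0.999
clock: 3.52
tool_pos: [0.5125, -0.1172, 0.1327]
eef_rot: [0.568, -0.421, 0.421, -0.568]
contact_force: [-0.3, 0.1, -0.4]
opening: 0.266
(array([-0.0026,  0.0017,  0.0008]), array([ 0.    , -0.0017,  0.    ]))
{'clock': 3.5167, 'q': array([ 0.4263062 ,  0.72097683, -0.47799935,  1.93549312,  0.55231805,
        0.61724727, -0.11677113]), 'qd': array([ 0.00084677, -0.00139174,  0.00166278,  0.00021417,  0.00016442,
        0.00047676,  0.00121489]), 'joint_torque': array([ 2.07222038e-03, -4.71311045e+01, -4.51657534e+00, -9.73990560e+00,
       -3.86351603e-02,  7.09361469e-03, -6.24527024e-05]), 'tool_pos': array([ 0.51254489, -0.11718116,  0.13269512]), 'eef_rot': array([ 0.56780354, -0.42144657,  0.42143238, -0.56778224]), 'contact_force': array([-0.31330312,  0.10104725, -0.39312081]), 'moment': array([ 0.00737105, -0.07287419,  0.02596258]), 'opening': 0.2655837104259747}
```

```bash
python3 -m handwheel '[[[-0.002,0,0,0,0,0],[-0.002,0,0,0,0,0],[-0.002,0,0,0,0,0],[-0.002,0,0,0,0,0],[-0.002,0,0,0,0,0]]]' -1 15
python3 - <<'E'
from h import *
s=r.get_state(); print(s["moment"],s["contact_force"],s["opening"]*88)
E
```

```text
clock: 3.93
tool_pos: [0.5135, -0.115, 0.1329]
eef_rot: [-0.567, 0.421, -0.422, 0.569]
contact_force: [5.4, 0.5, -4.2]
opening: 0.159
[ 0.0416943  -1.18206376  0.01648205] [ 5.39508007  0.47414957 -4.24298777] 14.01909776210972
```

```bash
python3 -m handwheel '[[[0,0,0.002,0,0,0],[0,0,0.002,0,0,0],[0,0,0.002,0,0,0],[0,0,0.002,0,0,0]]]' -1 50
python3 -m handwheel '[[[0,0,0,0,0.033,0],[0,0,0,0,0.066,0],[0,0,0,0,0.1,0],[0,0,0,0,0.133,0],[0,0,0,0,0.167,0],[0,0,0,0,0.2,0],[0,0,0,0,0.233,0],[0,0,0,0,0.267,0],[0,0,0,0,0.3,0],[0,0,0,0,0.33,0],[0,0,0,0,0.355,0],[0,0,0,0,0.37,0]]]'
python3 - <<'E'
from h import *
s=r.get_state(); v=np.load("v.npy"); print(s["moment"],s["contact_force"],s["opening"]*88,s["q"])
print((down(v[2]).inv()*R.from_quat(s["eef_rot"])).as_rotvec())
E
```

```text
clock: 4.27
tool_pos: [0.5136, -0.115, 0.1329]
eef_rot: [0.568, -0.421, 0.421, -0.568]
contact_force: [1.5, -2.7, 1.3]
opening: 0.144
clock: 5.27
tool_pos: [0.5139, -0.115, 0.1329]
eef_rot: [0.242, -0.664, 0.665, -0.242]
contact_force: [1.5, -1.3, 1.0]
opening: 0.147
[-0.23659657 -0.37523803  0.20862847] [ 1.45597843 -1.31347032  0.96094573] 12.912086103245532 [ 0.22468699  0.6880543  -0.15108415  1.94371196  0.1936142   0.52322001
 -0.93259341]
[ 4.64495071e-04  1.17104620e+00 -5.22946033e-04]
```

Now at about 1.17 rad with 0.21 N m. I'll push slightly into the stop and hold.

```bash
python3 -m handwheel '[[[0,0,0,0,0.008,0],[0,0,0,0,0.016,0],[0,0,0,0,0.016,0],[0,0,0,0,0.016,0],[0,0,0,0,0.016,0]]]'
python3 - <<'E'
from h import *
import cv2
s=r.get_state(); v=np.load("v.npy"); print(s["moment"],s["contact_force"],s["opening"]*88)
print((down(v[2]).inv()*R.from_quat(s["eef_rot"])).as_rotvec())
im=snapshot("scene"); cv2.imwrite("pics/d.png",cv2.resize(im[100:260,200:420,::-1],None,fx=3.6,fy=3.6,interpolation=cv2.INTER_CUBIC))
E
```

```text
clock: 5.68
tool_pos: [0.5139, -0.1149, 0.1329]
eef_rot: [0.227, -0.67, 0.67, -0.227]
contact_force: [1.5, -3.0, 2.0]
opening: 0.147
[-0.37881614 -0.31310239  0.2187706 ] [ 1.50776955 -3.01067535  2.01729702] 12.89842264001235
[ 3.36016418e-04  1.21739102e+00 -1.68343509e-04]
```

View pics/d.png

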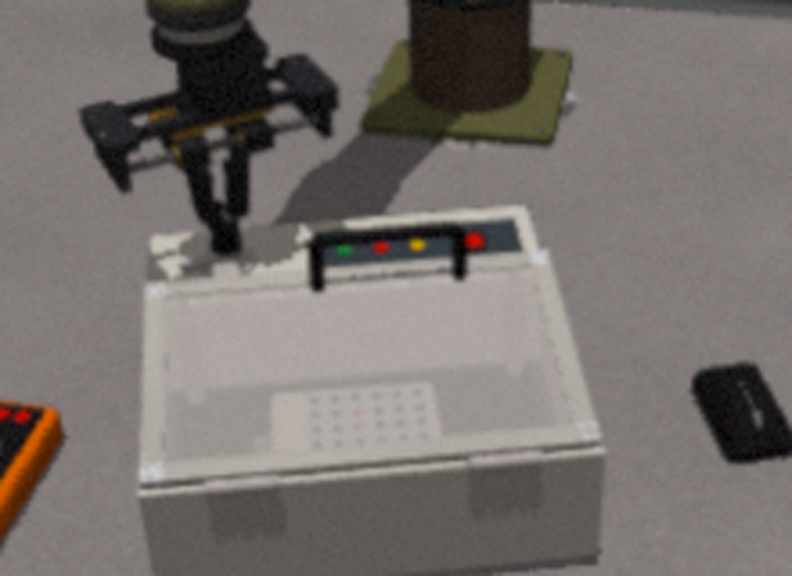

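Cover has popped: its front edge rose from y≈300 to y≈283 in the crop, and the pawl is turned aside. I'll press a little more so the stop shows in the torque.

```bash
python3 -m handwheel '[[[0,0,0,0,0.015,0],[0,0,0,0,0.03,0],[0,0,0,0,0.03,0],[0,0,0,0,0.03,0],[0,0,0,0,0.03,0]]]'
python3 - <<'E'
from h import *
s=r.get_state(); v=np.load("v.npy"); print(s["moment"],s["opening"]*88,(down(v[2]).inv()*R.from_quat(s["eef_rot"])).as_rotvec(),s["joint_torque"])
E
```

```text
clock: 6.15
tool_pos: [0.5139, -0.1149, 0.1328]
eef_rot: [0.195, -0.679, 0.68, -0.195]
contact_force: [2.5, -2.4, 3.6]
opening: 0.149
[-0.57338466 -0.25023478  0.93469796] 13.096353560618466 [ 3.44351909e-04  1.30971882e+00 -4.19619412e-04] [ -0.50860394 -45.00605464  -0.77640831  -8.25745136  -1.25935446
   0.32657289  -0.89828912]
```

```bash
python3 -m handwheel '[[[0,0,0,0,-0.02,0],[0,0,0,0,-0.02,0],[0,0,0,0,-0.02,0],[0,0,0,0,-0.02,0],[0,0,0,0,-0.02,0],[0,0,0,0,-0.02,0],[0,0,0,0,-0.02,0],[0,0,0,0,-0.02,0],[0,0,0,0,-0.02,0],[0,0,0,0,-0.02,0],[0,0,0,0,-0.02,0],[0,0,0,0,-0.02,0]]]' 1
python3 -m handwheel '[[[0,-0.04,0,0,0,0],[0,-0.08,0,0,0,0],[0,-0.12,0,0,0,0],[0,-0.12,0,0,0,0],[0,-0.12,0,0,0,0],[0,-0.12,0,0,0,0]]]'
python3 - <<'E'
from h import *
import cv2
s=r.get_state(); v=np.load("v.npy"); print(s["moment"],s["contact_force"],s["q"])
im=snapshot("scene"); cv2.imwrite("pics/e.png",cv2.resize(im[100:260,200:420,::-1],None,fx=3.6,fy=3.6,interpolation=cv2.INTER_CUBIC))
E
```

```text
clock: 7.15
tool_pos: [0.5137, -0.1148, 0.1327]
eef_rot: [0.216, -0.673, 0.673, -0.216]
contact_force: [0.0, 0.1, 0.3]
opening: 0.995
clock: 7.65
tool_pos: [0.5133, -0.1148, 0.2523]
eef_rot: [-0.216, 0.673, -0.673, 0.216]
contact_force: [-0.0, 0.4, 0.5]
opening: 0.996
[ 0.0154277  -0.01151828 -0.00496266] [-0.03939944  0.41564831  0.52414927] [ 0.24185331  0.51279541 -0.17212261  1.81822673  0.11534535  0.82099868
 -0.93778454]
```

View pics/e.png

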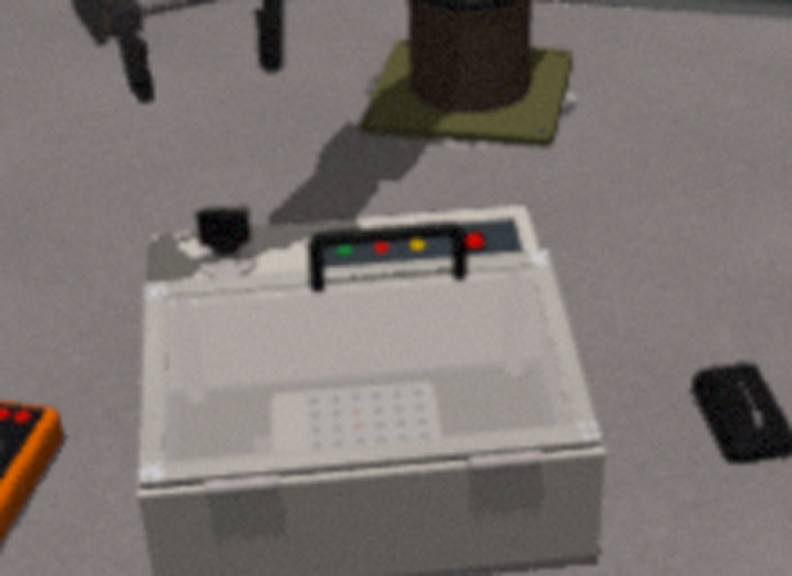

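Knob is back at rest (223,232) and the cover is popped with its pull at y≈237; the knob grip centred within 1–2 mm of my fit. Next is the hover over the pull.

```bash
cat >> h.py <<'E'
def bar(a):
    v=np.load("v.npy")
    return enc(v,[.155-.193*np.cos(a)+.051*np.sin(a),.03,.111+.193*np.sin(a)+.051*np.cos(a)])[0]
E
python3 - <<'E'
from h import *
v=np.load("v.npy"); B=bar(.07); print(B, bar(.87))
print(delta([B[0],B[1],.252],down(v[2])))
E
```

```text
[0.55030874 0.02794694 0.17537407] [0.64920552 0.05843475 0.29140164]
(array([-0.1134, -0.0004, -0.0942]), array([ 8.000e-04, -3.977e-01,  2.000e-04]))
```

```bash
python3 -m handwheel '[[[-0.02,0,-0.015,0,-0.04,0],[-0.05,0,-0.04,0,-0.08,0],[-0.08,0,-0.07,0,-0.12,0],[-0.1134,0,-0.0942,0,-0.16,0],[-0.1134,0,-0.0942,0,-0.2,0],[-0.1134,0,-0.0942,0,-0.24,0],[-0.1134,0,-0.0942,0,-0.28,0],[-0.1134,0,-0.0942,0,-0.32,0],[-0.1134,0,-0.0942,0,-0.36,0],[-0.1134,0,-0.0942,0,-0.3977,0],[-0.1134,0,-0.0942,0,-0.3977,0],[-0.1134,0,-0.0942,0,-0.3977,0]]]' 1
python3 -m handwheel '[[[0,0,0,0,0,0],[0,0,0,0,0,0],[0,0,0,0,0,0]]]'
python3 - <<'E'
from h import *
import cv2
v=np.load("v.npy"); B=bar(.07)
print(delta([B[0],B[1],B[2]-.019],down(v[2])))
im=snapshot("top"); cv2.imwrite("pics/f.png",cv2.resize(im[90:300,180:460,::-1],None,fx=2.85,fy=2.85,interpolation=cv2.INTER_CUBIC))
im=snapshot("scene"); cv2.imwrite("pics/g.png",cv2.resize(im[80:260,200:420,::-1],None,fx=3.3,fy=3.3,interpolation=cv2.INTER_CUBIC))
E
```

```text
clock: 8.7
tool_pos: [0.5505, 0.0276, 0.2512]
eef_rot: [0.569, -0.422, 0.42, -0.568]
contact_force: [0.0, 0.4, -1.5]
opening: 1.002
clock: 8.95
tool_pos: [0.5513, 0.0279, 0.2525]
eef_rot: [0.569, -0.42, 0.42, -0.569]
contact_force: [-0.5, 0.1, -0.7]
opening: 0.999
(array([-0.0003,  0.0961, -0.0009]), array([ 0.0001, -0.0004,  0.0001]))
```

View pics/g.png

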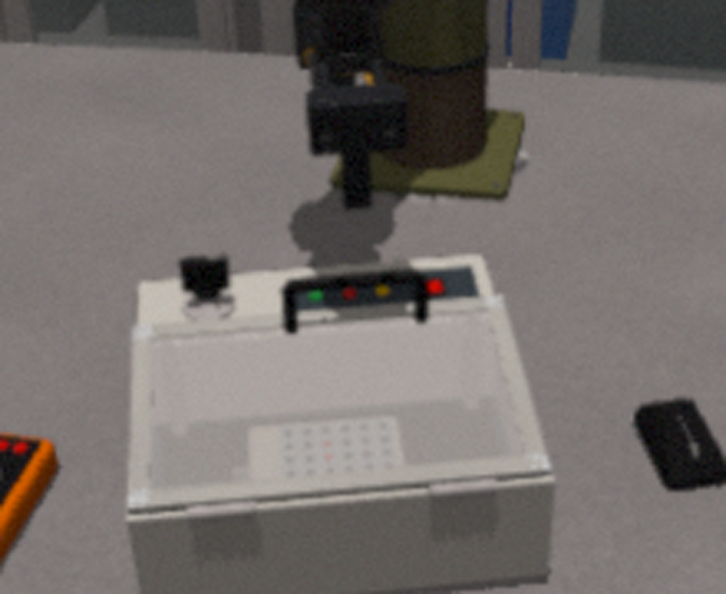

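Fingers are centred at x≈357 over the pull (288–425). Descend and close.

```bash
python3 -m handwheel '[[[0,0.02,0,0,0,0],[0,0.04,0,0,0,0],[0,0.06,0,0,0,0],[0,0.08,0,0,0,0],[0,0.09,0,0,0,0],[0,0.096,0,0,0,0],[0,0.096,0,0,0,0],[0,0.096,0,0,0,0]]]' 1
python3 -m handwheel '[[[0,0,0,0,0,0],[0,0,0,0,0,0],[0,0,0,0,0,0],[0,0,0,0,0,0],[0,0,0,0,0,0],[0,0,0,0,0,0],[0,0,0,0,0,0],[0,0,0,0,0,0],[0,0,0,0,0,0],[0,0,0,0,0,0],[0,0,0,0,0,0],[0,0,0,0,0,0]]]' -1 15
python3 -m handwheel '[[[0,0,0,0,0,0],[0,0,0,0,0,0],[0,0,0,0,0,0],[0,0,0,0,0,0],[0,0,0,0,0,0],[0,0,0,0,0,0]]]' -1 35
python3 - <<'E'
from h import *
s=r.get_state(); v=np.load("v.npy"); print(s["moment"],s["contact_force"],s["opening"]*88)
print("pos",s["tool_pos"])
T=s["tool_pos"]; A=R.from_quat(s["eef_rot"])
for a in (.1,.15,.2,.25,.3,.35,.4,.45,.5,.55,.6,.65,.7,.75,.8,.85,.88): print(a,np.round(A.inv().apply(bar(a)-[0,0,.019]-T),4))
E
```

```text
clock: 9.72
tool_pos: [0.5519, 0.0281, 0.1573]
eef_rot: [-0.569, 0.42, -0.42, 0.569]
contact_force: [0.8, 0.4, -0.7]
opening: 1.004
clock: 10.72
tool_pos: [0.5516, 0.0279, 0.1567]
eef_rot: [-0.569, 0.42, -0.42, 0.569]
contact_force: [4.8, 1.0, -2.5]
opening: 0.119
clock: 11.22
tool_pos: [0.5517, 0.028, 0.1567]
eef_rot: [-0.569, 0.42, -0.42, 0.569]
contact_force: [1.8, 0.4, -1.4]
opening: 0.086
[ 0.05316826 -0.5444576  -0.00388459] [ 1.79405152  0.40310886 -1.43618089] 7.572596811016072
pos [0.55171443 0.02801454 0.1567132 ]
0.1 [-0.0003 -0.0053  0.0007]
0.15 [-0.0003 -0.0146  0.0044]
0.2 [-0.0003 -0.0236  0.0086]
0.25 [-0.0003 -0.0324  0.0132]
0.3 [-0.0003 -0.041   0.0183]
0.35 [-0.0003 -0.0494  0.0238]
0.4 [-0.0003 -0.0574  0.0297]
0.45 [-0.0003 -0.0651  0.036 ]
0.5 [-0.0003 -0.0725  0.0427]
0.55 [-0.0003 -0.0796  0.0498]
0.6 [-0.0003 -0.0863  0.0572]
0.65 [-0.0003 -0.0926  0.0649]
0.7 [-0.0003 -0.0986  0.0729]
0.75 [-0.0003 -0.1041  0.0812]
0.8 [-0.0003 -0.1092  0.0898]
0.85 [-0.0003 -0.1139  0.0986]
0.88 [-0.0003 -0.1165  0.104 ]
```

```bash
python3 -m handwheel '[[[0,-0.005,0.001,0,0,0],[0,-0.01,0.0025,0,0,0],[0,-0.0146,0.0044,0,0,0],[0,-0.019,0.0064,0,0,0],[0,-0.0236,0.0086,0,0,0],[0,-0.0236,0.0086,0,0,0],[0,-0.0236,0.0086,0,0,0]]]' -1 30
python3 - <<'E'
from h import *
import cv2
s=r.get_state(); print(s["moment"],s["contact_force"],s["opening"]*88,s["tool_pos"])
im=snapshot("scene"); cv2.imwrite("pics/i.png",cv2.resize(im[100:260,200:420,::-1],None,fx=3.6,fy=3.6,interpolation=cv2.INTER_CUBIC))
E
```

```text
clock: 11.8
tool_pos: [0.5599, 0.0305, 0.1807]
eef_rot: [-0.569, 0.42, -0.42, 0.569]
contact_force: [-0.6, 0.2, -0.4]
opening: 0.003
[-0.0624495  -0.05953177 -0.00324223] [-0.60722657  0.20851922 -0.39612505] 0.24129704401610896 [0.55987202 0.03046387 0.18068812]
```

View pics/i.png

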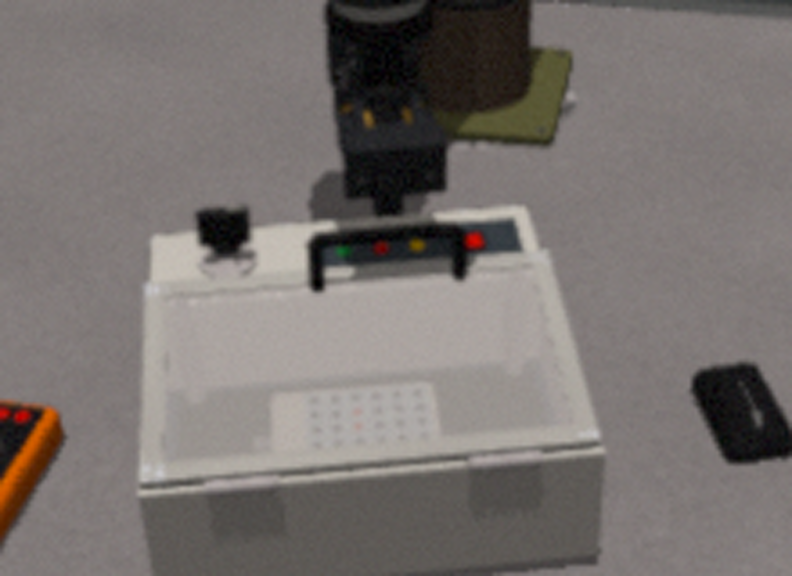

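```bash
python3 -m handwheel '[[[0,-0.03,0,0,0,0],[0,-0.06,0,0,0,0],[0,-0.07,0,0,0,0],[0,-0.07,0,0,0,0],[0,-0.07,0,0,0,0],[0,-0.07,0,0,0,0],[0,-0.07,0,0,0,0],[0,-0.07,0,0,0,0],[0,-0.07,0,0,0,0],[0,-0.07,0,0,0,0],[0,-0.07,0,0,0,0],[0,-0.07,0,0,0,0]]]' 1
python3 - <<'E'
from h import *
import cv2
v=np.load("v.npy")
for a in (0,.04,.07): print(a,((proj([bar(a)],"scene")-[200,100])*3.6).round(1))
print(((proj(enc(v,[-.112,-.095,.145]),"scene")-[200,100])*3.6).round(1))
B=bar(.065); print(B,delta([B[0],B[1],B[2]-.03],down(v[2])), r.get_state()["opening"])
im=snapshot("scene"); cv2.imwrite("pics/j.png",cv2.resize(im[140:190,270:350,::-1],None,fx=8,fy=8,interpolation=cv2.INTER_CUBIC))
E
```

```text
clock: 12.85
tool_pos: [0.5595, 0.0304, 0.2502]
eef_rot: [0.569, -0.42, 0.42, -0.569]
contact_force: [0.1, -0.2, 0.5]
opening: 0.886
0 [[386.6 241. ]]
0.04 [[386.5 234.1]]
0.07 [[386.5 229.1]]
[[223.2 221.2]]
[0.55000342 0.02785281 0.17442847] (array([-0.0004,  0.1057, -0.0098]), array([0.0001, 0.0001, 0.    ])) 0.8860644242455679
```

View pics/j.png

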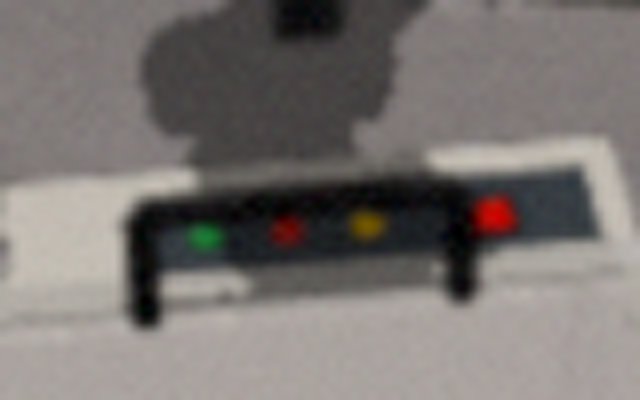

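The pull is intact, still at the popped height (bar centre about crop 389,233), so the first grip was merely too near the fingertips. Regrip about 10 mm deeper.

```bash
python3 -m handwheel '[[[0,0.005,-0.0095,0,0,0],[0,0.02,-0.0095,0,0,0],[0,0.04,-0.0095,0,0,0],[0,0.06,-0.0095,0,0,0],[0,0.08,-0.0095,0,0,0],[0,0.095,-0.0095,0,0,0],[0,0.104,-0.0095,0,0,0],[0,0.104,-0.0095,0,0,0]]]' 1
python3 -m handwheel '[[[0,0,0,0,0,0],[0,0,0,0,0,0],[0,0,0,0,0,0],[0,0,0,0,0,0],[0,0,0,0,0,0],[0,0,0,0,0,0],[0,0,0,0,0,0],[0,0,0,0,0,0],[0,0,0,0,0,0],[0,0,0,0,0,0],[0,0,0,0,0,0],[0,0,0,0,0,0]]]' -1 15
python3 -m handwheel '[[[0,0,0,0,0,0],[0,0,0,0,0,0],[0,0,0,0,0,0],[0,0,0,0,0,0]]]' -1 30
python3 - <<'E'
from h import *
s=r.get_state(); print(s["moment"],s["contact_force"],s["opening"]*88,s["tool_pos"])
E
```

```text
clock: 13.57
tool_pos: [0.5494, 0.0273, 0.1447]
eef_rot: [0.57, -0.421, 0.419, -0.568]
contact_force: [-0.1, 0.8, -0.2]
opening: 1.0
clock: 14.57
tool_pos: [0.5518, 0.028, 0.1465]
eef_rot: [-0.568, 0.419, -0.42, 0.57]
contact_force: [-0.3, -0.3, -3.4]
opening: 0.13
clock: 14.9
tool_pos: [0.5518, 0.028, 0.1464]
eef_rot: [-0.568, 0.419, -0.42, 0.57]
contact_force: [5.7, 1.3, -4.4]
opening: 0.122
[ 0.21171679 -1.13950836 -0.054686  ] [ 5.74216515  1.30579064 -4.42080594] 10.724183794321428 [0.55179969 0.02802349 0.14644309]
```

```bash
python3 -m handwheel '[[[0,-0.005,0.001,0,0,0],[0,-0.01,0.0025,0,0,0],[0,-0.0146,0.0044,0,0,0],[0,-0.019,0.0064,0,0,0],[0,-0.0236,0.0086,0,0,0],[0,-0.0236,0.0086,0,0,0],[0,-0.0236,0.0086,0,0,0]]]' -1 40
python3 - <<'E'
from h import *
s=r.get_state(); print(s["moment"],s["contact_force"],s["opening"]*88,s["tool_pos"])
E
```

```text
clock: 15.48
tool_pos: [0.5609, 0.0308, 0.1698]
eef_rot: [-0.568, 0.419, -0.421, 0.57]
contact_force: [9.2, 2.3, -10.3]
opening: 0.122
[ 0.28016696 -1.70884336 -0.01340869] [  9.20953928   2.33880019 -10.33069506] 10.727796905033564 [0.56086231 0.03079924 0.16975306]
```

```bash
python3 -m handwheel '[[[0,0,0.0015,0,0,0],[0,-0.0044,0.005,0,0,0],[0,-0.0088,0.0076,0,0,0],[0,-0.013,0.010,0,0,0],[0,-0.0174,0.0127,0,0,0],[0,-0.0216,0.0155,0,0,0],[0,-0.0258,0.0182,0,0,0],[0,-0.0258,0.0182,0,0,0],[0,-0.0258,0.0182,0,0,0]]]' -1 40
python3 - <<'E'
from h import *
s=r.get_state(); print(s["moment"],s["contact_force"],s["opening"]*88,s["tool_pos"])
E
```

```text
clock: 16.23
tool_pos: [0.5749, 0.0351, 0.1958]
eef_rot: [0.57, -0.42, 0.42, -0.568]
contact_force: [-3.6, -0.4, -2.6]
opening: 0.123
[-0.28167818  0.87407268 -0.0641497 ] [-3.61257953 -0.40010828 -2.61810746] 10.790840259862058 [0.57494356 0.03509323 0.19584241]
```

```bash
python3 -m handwheel '[[[0,-0.004,0.0025,0,0,0],[0,-0.008,0.005,0,0,0],[0,-0.0119,0.008,0,0,0],[0,-0.0157,0.0112,0,0,0],[0,-0.0194,0.0145,0,0,0],[0,-0.0231,0.018,0,0,0],[0,-0.0267,0.0214,0,0,0],[0,-0.0302,0.025,0,0,0],[0,-0.0336,0.0287,0,0,0],[0,-0.0369,0.0324,0,0,0],[0,-0.0369,0.0324,0,0,0],[0,-0.0369,0.0324,0,0,0]]]' -1 40
python3 - <<'E'
from h import *
s=r.get_state(); print(s["moment"],s["contact_force"],s["opening"]*88,s["tool_pos"])
E
```

```text
clock: 17.23
tool_pos: [0.6059, 0.0445, 0.2336]
eef_rot: [0.57, -0.42, 0.42, -0.568]
contact_force: [-7.5, -2.4, 2.2]
opening: 0.121
[-0.58706479  1.8813359  -0.05730139] [-7.48823707 -2.43125114  2.15059393] 10.651797797826847 [0.60587032 0.04452914 0.2335809 ]
```

```bash
python3 -m handwheel '[[[0,-0.004,0.003,0,0,0],[0,-0.0073,0.0067,0,0,0],[0,-0.0104,0.0107,0,0,0],[0,-0.0133,0.0147,0,0,0],[0,-0.0161,0.0189,0,0,0],[0,-0.0188,0.023,0,0,0],[0,-0.0214,0.0273,0,0,0],[0,-0.0239,0.0316,0,0,0],[0,-0.0263,0.036,0,0,0],[0,-0.0286,0.0404,0,0,0],[0,-0.0304,0.044,0,0,0],[0,-0.0304,0.044,0,0,0]]]' -1 40
python3 -m handwheel '[[[0,0,0,0,0,0],[0,0,0,0,0,0],[0,0,0,0,0,0],[0,0,0,0,0,0]]]'
python3 - <<'E'
from h import *
import cv2
from scipy.optimize import minimize_scalar
s=r.get_state(); print(s["moment"],s["contact_force"],s["opening"]*88,s["tool_pos"])
# bar assumed ~28 mm above TCP
for h in (.024,.028,.032):
    o=minimize_scalar(lambda a:np.sum((bar(a)-s["tool_pos"]-[0,0,h])**2),bounds=(.5,1.2),method="bounded"); print(h,o.x,o.fun**.5)
im=snapshot("scene"); cv2.imwrite("pics/k.png",cv2.resize(im[70:270,150:440,::-1],None,fx=2.7,fy=2.7,interpolation=cv2.INTER_CUBIC))
# predicted front corners of cover in crop pixels
v=np.load("v.npy")
for a in (.78,.87,.96):
    L=[enc(v,[.155-.215*np.cos(a),y,.111+.215*np.sin(a)])[0] for y in (-.158,.158)]
    print(a,((proj(L,"scene")-[150,70])*2.7).round(0).tolist(),((proj([bar(a)],"scene")-[150,70])*2.7).round(0).tolist())
E
```

```text
clock: 18.23
tool_pos: [0.6503, 0.0582, 0.2658]
eef_rot: [-0.568, 0.419, -0.421, 0.569]
contact_force: [-8.4, -2.4, 7.2]
opening: 0.123
clock: 18.57
tool_pos: [0.6498, 0.0581, 0.2655]
eef_rot: [-0.568, 0.419, -0.421, 0.569]
contact_force: [-6.6, -2.3, 6.8]
opening: 0.122
[-0.60835031  1.76074447 -0.05300002] [-6.60909816 -2.32505303  6.83633104] 10.760168234574493 [0.64976493 0.05805061 0.26552154]
0.024 0.8678550971204962 0.0019528570224026465
0.028 0.8763988232629772 0.0018189602472207462
0.032 0.8846403337237029 0.005398387205585263
0.78 [[224.0, 213.0], [560.0, 186.0]] [[430.0, 205.0]]
0.87 [[221.0, 208.0], [563.0, 181.0]] [[431.0, 206.0]]
0.96 [[219.0, 206.0], [566.0, 178.0]] [[433.0, 209.0]]
```

View pics/k.png

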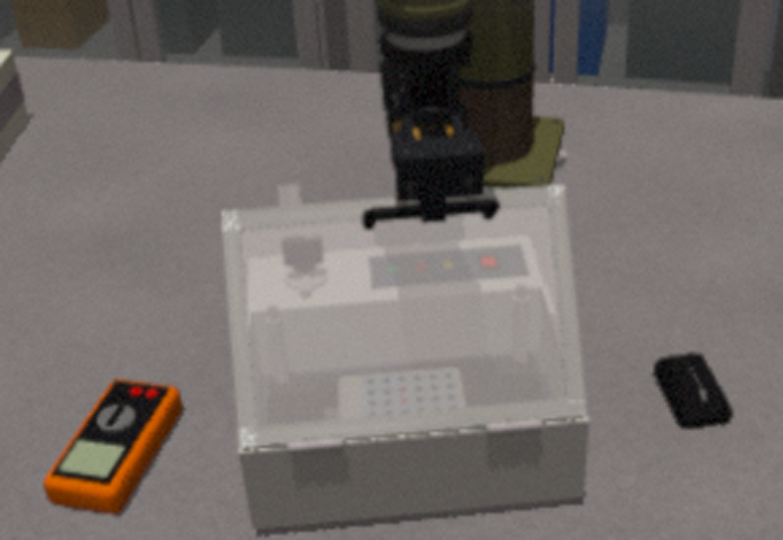

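The cover stands open with its front corners at crop (225,212) and (565,187), which fits about 0.87 rad. The pull is in the fingers, the knob is at rest, and the meter and mouse look unmoved. One last stillness check, then I'll hand in.

```bash
python3 -m handwheel '[[[0,0,0,0,0,0],[0,0,0,0,0,0],[0,0,0,0,0,0],[0,0,0,0,0,0],[0,0,0,0,0,0],[0,0,0,0,0,0],[0,0,0,0,0,0],[0,0,0,0,0,0],[0,0,0,0,0,0],[0,0,0,0,0,0]]]'
python3 - <<'E'
from h import *
s=r.get_state(); print(s["contact_force"],s["opening"]*88,s["tool_pos"])
snapshot("top"); snapshot("scene")
for t in("meter","mouse"):
  for c in("top","scene"): print(t,c,[(np.round(b["bbox"]).tolist(),round(b["confidence"],2)) for b in boxes_of(t,c)][:1])
if np.linalg.norm(s["tool_pos"]-[.6498,.0581,.2655])<.002 and s["opening"]*88>9.5: job.finish_job(); print("handed in")
E
```

```text
clock: 19.45
tool_pos: [0.6497, 0.058, 0.2655]
eef_rot: [-0.569, 0.419, -0.421, 0.569]
contact_force: [-7.7, -2.3, 6.7]
opening: 0.122
[-7.74107657 -2.30770577  6.73494957] 10.772043300872673 [0.64971592 0.0580098  0.2654743 ]
meter top [([411.0, 124.0, 441.0, 191.0], 0.84)]
meter scene [([166.0, 209.0, 220.0, 260.0], 0.92)]
mouse top [([199.0, 208.0, 230.0, 250.0], 0.77)]
mouse scene [([388.0, 200.0, 421.0, 227.0], 0.94)]
the job is handed in; nothing more can be done
handed in
```

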